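# Press two pliers into the shaped cutouts of a tool tray

## Robot

A 6-joint arm with a two-finger parallel gripper is mounted at the origin on a cart in front of the work surface, level with it; the furniture and walls round the work are solid. World frame = base frame: x ahead of the robot, y to its left, z up, the work surface at z = 0. Lengths are in m, angles in rad, forces in N, time in s.
With the tool pointing down it reaches from about 0.325 to 0.9 m from the base axis. Payload 6.1 kg.
Tool frame: the origin (TCP) lies midway between the tips of the shut fingers; the grasp point (between the pads) lies 19 mm behind it; z points along the fingers, y is the line along which they close (so a half turn about z gives the same grasp; the last joint's range is limited). The gripper opens to 85 mm and grips with 20 to 120 N. Pads are 22 mm wide; open, the fingers measure 114 mm over their backs; the gripper's body (76 mm by 85 mm) begins 54 mm behind the grasp point. The pads swing forward as they close: fully open they stand 13 mm farther back than shut.
Start: joints at [-1.348, 0.22, 1.526, -0, 1.395, -0.126], TCP at [0.214, -0.587, 0.231] pointing down, gripper open.
Joint ranges: [-2.98, 2.98], [-0.91, 2.08], [0.09, 2.57], [-1.24, 4.39], [0.2, 2.65], [-2.68, 2.68]. Speed limits (rad/s): [2.57, 2.57, 3.01, 3.14, 3.14, 3.14].

## Interface

Orientations are given as a unit quaternion [x, y, z, w].
In Python, from workcell import status, grab_frame, job gives the robot as it stands. The module is installed in compiled form; this text tells all that it offers.
- The arm moves only by the shell command python3 -m crank 'ROWS'. ROWS is a JSON object of lists of equal length, an entry for each row: "slide": the shift along the tool's x, y, z in mm, a list of three; "yaw": the turn about the tool's z in degrees; "fingers": the opening in per cent of the stroke, from 0 (shut) to 100 (fully open). In form: {"slide": [[x, y, z], ...], "yaw": [yaw, ...], "fingers": [fingers, ...]}. A call has 1 to 10 rows; each row shifts and turns the commanded pose from where the row before left it, along the tool's axes as they then stand; what a row does not reach is not made up. A row lasts 1/12 s, in which the tool goes at most 41.7 mm and 7.16 degrees, less where a joint would pass 70% of its speed; a pose out of reach is approached as far as the arm can. A call with a gripper value outside its range is refused whole. The fingers move at their own pace and stop on an object; the grip force is fixed at half the most. Time passes only in rows, so rows that do not move let the fingers close. It gives the time, the measured TCP pose, the force, the opening and the grip force at its end, in the units of the state.
- status.read_state(): the state, without advancing time (a new reading comes with each control period).
- grab_frame(name): name is "scene" or "top"; returns a dict with "pixels" (384x512x3 uint8, red, green, blue), "K" (3x3 intrinsics, pixels), "world_from_camera" (4x4, takes a point from camera to world coordinates). Camera axes: x right, y down, z forward; pixel columns grow to the right and rows downward; lengths in m; the calibration is good to about 2 mm. A picture is of the moment at which its call begins. There is no depth.
- job.hand_in(): hands the job in; it is judged then, once.
The state is a dict: "time_s": time; "joint_pos": joint angles; "joint_vel": joint speeds; "joint_efforts": joint torques, N m; "position": TCP position; "orientation": TCP orientation; "wrist_force": force on the tool from outside, world axes, zero at the start; "torque": the same for the moment, N m; "gripper_width": finger opening in m; "grip_force": force on a finger pad.
Only numpy, scipy, OpenCV 4.12 (cv2) and the standard library are available. Lean on these libraries where they do the work, as an engineer would, in place of code of your own. Each camera call takes 0.05 s, during which the arm holds its last target. There are 200 camera calls.

## Task

Put the two pairs of pliers away in the black foam tool tray: lay the blue combination pliers and the red long-nose pliers each in the cutout of its own shape, the right way round, and press each down past its spring catches until it lies flat on the bottom of the cutout. Leave the spanner in its place in the tray and do not disturb the other things on the bench.

Things in the scene. Friction and masses are not known exactly. Their poses are not given: they have to be found in the camera images.
- pliers: Blue-handled combination pliers, loose, flat on the bench: 148 mm long, 63 wide over the handles, 12 thick, 0.2 kg. Origin: middle of the length, on the underside. Own z up; own -y points to the jaw tip (74 mm away), +y to the handle ends. Centre of mass at y = +8 mm. Behind the pivot the handles spread, with an open gap between them. Abreast of the catches each handle lies 16 to 29 mm from the middle line.
- pliers_pivot (a point): The pivot of the blue pliers (own y = -22 mm, mid thickness, 6 mm above the underside): the place to grip, across own x, 24 mm wide, sides slightly hollow.
- long_nose: Red-handled long-nose pliers, loose, flat on the bench: 178 mm long, 63 wide over the handles, 12 thick, 0.16 kg. Origin: middle of the length, on the underside. Own z up; own -y points to the jaw tip (89 mm away), +y to the handle ends. Centre of mass at y = +12 mm. Behind the pivot the handles spread, with an open gap between them. Abreast of the catches each handle lies 16 to 29 mm from the middle line.
- long_nose_pivot (a point): The pivot of the red pliers (own y = -6 mm, 6 mm above the underside): the place to grip, across own x, 24 mm wide, sides slightly hollow.
- tray: Black foam tool tray with yellow bottom, fixed on the bench, place and angle vary: 218 mm (own x) by 226 (own y), 20 high. Origin: centre of the underside. Three cutouts side by side along own x, tools lying along own y: blue pliers (at -x), red pliers (middle), spanner (at +x). The pliers' cutouts are 14 mm deep (bottom 6 mm above the bench), 2.5 mm wider than the tool each side, rims bevelled 3 mm.
- trough (a point): Centre of the bottom of the finger trough, 40 mm wide and as deep as the cutouts (14 mm), which crosses the tray along its own x through the middle. The pivots of both seated pliers lie on its centre line, so fingers holding a pivot can go down into it.
- cut_pliers (a point): Point on the bottom of the blue pliers' cutout where their origin lies when seated, their axes then parallel to the tray's (jaws toward tray -y). Axes as the tray's.
- catches_pliers (a point): Midpoint between two sprung steel balls (8 mm) in the side walls of the blue pliers' cutout, 30 mm toward tray +y from its point, 8 mm above its bottom. Pliers merely laid in rest on the balls, handles about 10 mm too high. A push of 8 to 15 N there, shared by both handles (for instance one fingertip on each, 30 mm apart), snaps them down flat; a push at the pivot or on one side may free only one ball and leave them tipped.
- cut_long_nose (a point): Point on the bottom of the red pliers' cutout where their origin lies when seated, turned half round to the tray (jaws toward tray +y, handles toward -y). Axes as the tray's.
- catches_long_nose (a point): Midpoint between two such sprung balls in the red pliers' cutout, 44 mm toward tray -y from its point; they work alike.
- spanner: Steel spanner 196 x 32 x 8 mm lying loose in the third cutout of the tray; stays there. Origin: middle of its underside.
- masking_tape: Roll of masking tape, 98 mm across, 25 mm high, lying on the bench behind the tray; a bystander. Origin: centre of its underside.
- nail_carton: Small yellow carton 50 x 75 x 45 mm standing behind the tray; a bystander. Origin: centre of its underside.
- sanding_block: Orange sanding block 65 x 100 x 27 mm at the back on the left; a bystander. Origin: centre of its underside.

How it is judged:
At the end, for the whole second after the job is handed in: Both pairs of pliers lie in their own cutouts, released and at rest: each origin within 6 mm of its cutout's point in plan and less than 3 mm above the bottom, level within 0.05 rad (horizontal distance between pliers and cut_pliers below 0.006 m and z of pliers in the frame of cut_pliers below 0.003 m and angle between each of pliers, long_nose's own z axis and vertical below 0.05 rad and linear speed of each of pliers, long_nose below 0.02 m/s and horizontal distance between long_nose and cut_long_nose below 0.006 m and z of long_nose in the frame of cut_long_nose below 0.003 m); the robot touches nothing.
It fails at once if the spanner is shifted more than 15 mm from its place in the tray (distance of spanner from where it was at the start of the episode above 0.015 m).
It fails at once if a bystander (masking tape, yellow carton, sanding block) is moved more than 20 mm (distance of any of masking_tape, nail_carton, sanding_block from where it was at the start of the episode above 0.02 m).
It also fails if it takes over 72 s, if anything falls off the work surface, if the arm or the gripper's body presses on something with over 40 N, if the wrist force passes 120 N, or if a joint passes its speed limit or range.

## Working session

There is one attempt and no reset: what is moved stays moved. The work goes in short steps, Python scripts to look and compute and a shell command to move; the robot and the scene stay as the last step left them, time stands still between calls to the robot, and variables do not carry over. Pictures are saved under pics/ and viewed, at most 10 in all, crops included, and the job is handed in when it is done.

```bash
mkdir -p pics; cat > h.py <<'E'
import cv2,numpy as np,sys
from workcell import status,grab_frame,job
def snap(n,f):
    g=grab_frame(n); cv2.imwrite('pics/'+f,cv2.cvtColor(g['pixels'],cv2.COLOR_RGB2BGR)); np.savez(f'{n}.npz',**g); return g
def ray(g,uv,z):
    uv=np.atleast_2d(uv).astype(float); K=g['K'];T=g['world_from_camera']
    d=np.c_[uv,np.ones(len(uv))]@np.linalg.inv(K).T@T[:3,:3].T; o=T[:3,3]
    return o+d*((z-o[2])/d[:,2])[:,None]
E
python3 - <<'E'
from h import *
np.set_printoptions(precision=3,suppress=True)
for n in('scene','top'):
    g=snap(n,n+'0.png'); print(n,g['K'].tolist(),g['world_from_camera'])
s=status.read_state(); print(s)
E
```

```text
scene [[352.0593434760065, 0.0, 251.97254917269265], [0.0, 352.0593434760065, 187.69184643520848], [0.0, 0.0, 1.0]] [[ 0.988 -0.111  0.106  0.499]
 [-0.154 -0.726  0.67  -0.773]
 [ 0.002 -0.678 -0.735  0.891]
 [ 0.     0.     0.     1.   ]]
top [[424.46500326582316, 0.0, 263.85755715350325], [0.0, 424.46500326582316, 190.11437114411768], [0.0, 0.0, 1.0]] [[ 0.009 -0.993  0.117  0.485]
 [-1.    -0.01  -0.008 -0.001]
 [ 0.009 -0.117 -0.993  1.188]
 [ 0.     0.     0.     1.   ]]
{'time_s': 0.1, 'joint_pos': array([-1.348,  0.221,  1.527, -0.   ,  1.395, -0.126]), 'joint_vel': array([-0.001, -0.002, -0.003, -0.001, -0.   , -0.   ]), 'joint_efforts': array([  0.001, -49.824, -39.055,  -0.   ,   0.006,   0.   ]), 'position': array([ 0.213, -0.587,  0.23 ]), 'orientation': array([ 0.985,  0.174, -0.   , -0.001]), 'wrist_force': array([-0.65 ,  0.169, -1.504]), 'torque': array([ 0.062, -0.007,  0.059]), 'grip_force': 0.0, 'gripper_width': 0.08577857724821275}
```

View pics/top0.png

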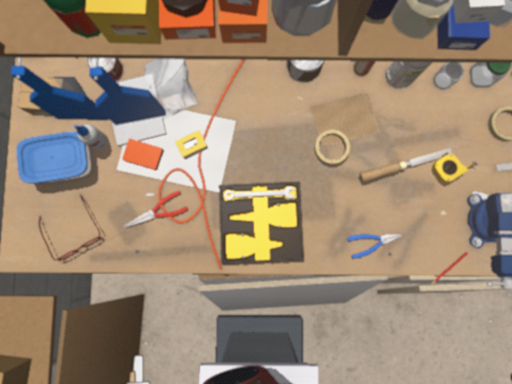

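View pics/scene0.png

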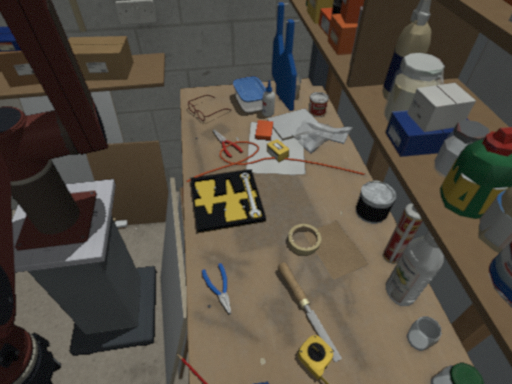

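The top view shows the tray at about (262,222), the blue pliers at about (375,242) with jaws to the right, and the red pliers at about (155,210) with jaws to the lower left. Image up is +x and image left is +y, so both pliers already lie roughly the right way round. Next I'll segment them.

```bash
cat > seg.py <<'E'
from h import *
np.set_printoptions(precision=4,suppress=True)
def comp(m,near=None):
    n,l,st,c=cv2.connectedComponentsWithStats(m.astype(np.uint8)); 
    i=1+np.argmax(st[1:,4]); return l==i
def box(m,b):
    r=np.zeros_like(m); r[b[1]:b[3],b[0]:b[2]]=m[b[1]:b[3],b[0]:b[2]]; return r
B={'top':dict(blue=(335,222,410,268),red=(115,180,195,238),tray=(212,172,312,275)),
   'scene':dict(blue=(190,252,245,325),red=(205,122,250,165),tray=(180,160,275,240))}
def masks(n,g,B=B):
    p=g['pixels']; hsv=cv2.cvtColor(p,cv2.COLOR_RGB2HSV).astype(int); H,S,V=[hsv[...,i] for i in range(3)]
    P=p.astype(int)
    blue=box((H>95)&(H<130)&(S>110),B[n]['blue'])
    red=box(((H<7)|(H>172))&(S>140)&(V>90),B[n]['red'])
    jb=box((P[...,0]-P[...,2]<15),B[n]['blue'])
    jr=box((P[...,0]-P[...,2]<15),B[n]['red'])
    tray=comp(box((V<60)|((H>22)&(H<33)&(S>180)),B[n]['tray']))
    return dict(blue=blue,red=red,jb=jb,jr=jr,tray=tray)
E
python3 - <<'E'
from seg import *
out=[]
for n in('top','scene'):
    g=dict(np.load(n+'.npz')); M=masks(n,g); p=g['pixels'][...,::-1].copy()
    c=cv2.findContours(M['tray'].astype(np.uint8),0,2)[0]; r=cv2.minAreaRect(np.vstack(c)); 
    q=ray(g,cv2.boxPoints(r),.02); print(n,'tray',q[:,:2],np.linalg.norm(np.diff(q,axis=0),axis=1),q.mean(0))
    for k in('blue','red'):
        x=ray(g,np.argwhere(M[k])[:,::-1],.006); print(n,k,x.mean(0),len(x))
    for k in('blue','red','tray'):
        b=B[n][k]; a=p[b[1]:b[3],b[0]:b[2]]
        ov=a.copy()
        for kk,col in(('jb',(0,255,0)),('jr',(0,255,0)),('blue',(255,0,255)),('red',(255,0,255)),('tray',(255,255,0))):
            ov[M[kk][b[1]:b[3],b[0]:b[2]]]=col
        a=cv2.resize(np.hstack([a,ov]),None,fx=260/ max(a.shape[1]*2,a.shape[0]*1.4),fy=260/max(a.shape[1]*2,a.shape[0]*1.4),interpolation=0)
        out.append(cv2.copyMakeBorder(a,0,260-a.shape[0],0,266-a.shape[1],0)[:260])
im=np.vstack([np.hstack(out[:3]),np.hstack(out[3:])]); cv2.imwrite('pics/seg.png',im); print(im.shape)
E
```

```text
Traceback (most recent call last):
  File "seg.py", line 17, in masks
    tray=comp(box((V<60)|((H>22)&(H<33)&(S>180)),B[n]['tray']))
  File "seg.py", line 5, in comp
    i=1+np.argmax(st[1:,4]); return l==i
        ~~~~~~~~~^^^^^^^^^^
ValueError: attempt to get argmax of an empty sequence
```

```bash
python3 - <<'E'
from seg import *
g=dict(np.load('top.npz')); p=g['pixels']; h=cv2.cvtColor(p,cv2.COLOR_RGB2HSV)
for u,v in[(226,215),(298,255),(262,225),(240,240),(262,193),(310,240),(365,238),(362,250),(393,238),(385,240),(140,218),(170,212),(165,200),(350,225)]: print(u,v,p[v,u],h[v,u])
E
```

```text
226 215 [97 89 84] [12 34 97]
298 255 [83 75 67] [15 49 83]
262 225 [250 234  95] [ 27 158 250]
240 240 [249 232  93] [ 27 160 249]
262 193 [241 238 238] [  0   3 241]
310 240 [189 158 123] [ 16  89 189]
365 238 [104 113 146] [114  73 146]
362 250 [186 155 129] [ 14  78 186]
393 238 [212 205 200] [ 13  14 212]
385 240 [201 194 189] [ 13  15 201]
140 218 [214 208 203] [ 14  13 214]
170 212 [196 104  84] [  5 146 196]
165 200 [196  75  65] [  2 170 196]
350 225 [170 150 126] [ 16  66 170]
```

```bash
sed -i 's/V<60)|((H>22)&(H<33)&(S>180))/V<115)|((H>22)\&(H<33)\&(S>130))|((S<25)\&(V>150))/; s/(H<130)&(S>110)/(H<130)\&(S>60)/; s/((H<7)|(H>172))&(S>140)&(V>90)/((H<7)|(H>172))\&(S>120)/; s/<15)/<22)/g' seg.py
cat > a.py <<'E'
from seg import *
out=[]
for n in('top','scene'):
    g=dict(np.load(n+'.npz')); M=masks(n,g); p=g['pixels'][...,::-1].copy()
    c=cv2.findContours(M['tray'].astype(np.uint8),0,2)[0]; r=cv2.minAreaRect(np.vstack(c)); 
    q=ray(g,cv2.boxPoints(r),.02); print(n,'tray',q[:,:2],np.linalg.norm(np.diff(q,axis=0),axis=1),q.mean(0))
    for k in('blue','red'):
        x=ray(g,np.argwhere(M[k])[:,::-1],.006); print(n,k,x.mean(0),len(x))
    for k in('blue','red','tray'):
        b=B[n][k]; a=p[b[1]:b[3],b[0]:b[2]]
        ov=a.copy()
        for kk,col in(('jb',(0,255,0)),('jr',(0,255,0)),('blue',(255,0,255)),('red',(255,0,255)),('tray',(255,255,0))):
            ov[M[kk][b[1]:b[3],b[0]:b[2]]]=col
        a=np.hstack([a,ov]); f=min(266/a.shape[1],260/a.shape[0]); a=cv2.resize(a,None,fx=f,fy=f,interpolation=0)[:260,:266]
        out.append(cv2.copyMakeBorder(a,0,260-a.shape[0],0,266-a.shape[1],0))
im=np.vstack([np.hstack(out[:3]),np.hstack(out[3:])]); cv2.imwrite('pics/seg.png',im); print(im.shape)
E
python3 a.py
```

```text
top tray [[ 0.6715  0.1375]
 [ 0.6864 -0.1063]
 [ 0.429  -0.119 ]
 [ 0.4152  0.1188]] [0.2443 0.2578 0.2382] [0.5505 0.0078 0.02  ]
top blue [ 0.4779 -0.2914  0.006 ] 279
top red [0.5762 0.2561 0.006 ] 274
scene tray [[ 0.4194  0.1906]
 [ 0.7242  0.144 ]
 [ 0.6569 -0.1936]
 [ 0.4078 -0.1553]] [0.3083 0.3443 0.252 ] [ 0.5521 -0.0036  0.02  ]
scene blue [ 0.4755 -0.2922  0.006 ] 276
scene red [0.5754 0.2547 0.006 ] 119
(520, 798, 3)
```

View pics/seg.png

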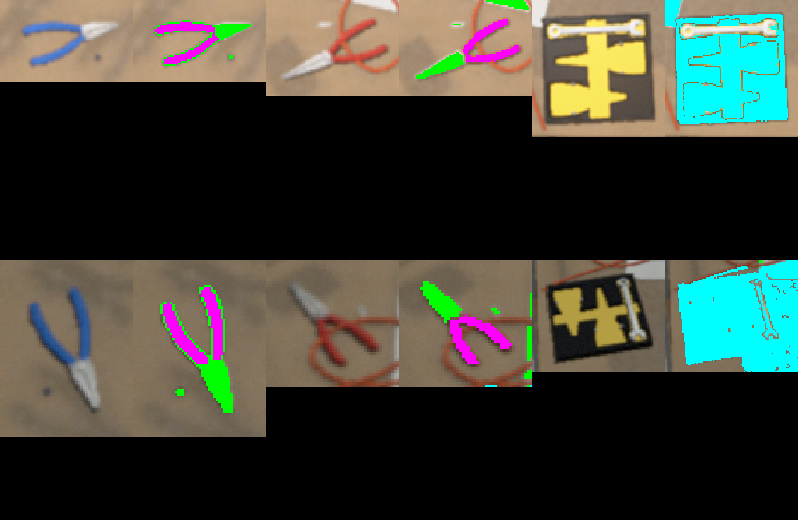

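The pliers' masks are clean: magenta handles, green jaws. The tray mask picks up paper and bench shadow, so I'll tighten it and compute the poses.

```bash
cat > pose.py <<'E'
from seg import *
def tray(n,g):
    p=g['pixels']; V=p.max(2); H=cv2.cvtColor(p,cv2.COLOR_RGB2HSV)
    m=box((V<(115 if n=='top' else 62)),B[n]['tray']).astype(np.uint8)
    m=comp(cv2.morphologyEx(m,cv2.MORPH_OPEN,np.ones((2,2))))
    c=np.vstack(cv2.findContours(m.astype(np.uint8),0,cv2.CHAIN_APPROX_NONE)[0])
    q=ray(g,c[:,0]+0.,.02)[:,:2].astype(np.float32)
    r=cv2.minAreaRect(q); return r,q
def tool(M,g,h,j,z=.008):
    m=comp(cv2.morphologyEx((M[h]|M[j]).astype(np.uint8),cv2.MORPH_CLOSE,np.ones((3,3))))
    x=ray(g,np.argwhere(m)[:,::-1],z)[:,:2]; r=cv2.minAreaRect(x.astype(np.float32))
    # symmetric axis: from box long side, pointing to jaws
    b=cv2.boxPoints(r); e=[b[1]-b[0],b[2]-b[1]]; e=max(e,key=np.linalg.norm); L=np.linalg.norm(e); a=e/L
    xj=ray(g,np.argwhere(M[j]&m)[:,::-1],z)[:,:2].mean(0)
    c0=x.mean(0); a=a if (xj-c0)@a>0 else -a
    xh=ray(g,np.argwhere(M[h]&m)[:,::-1],z)[:,:2].mean(0); a2=xj-xh; a2/=np.linalg.norm(a2)
    s=(x-c0)@a2; mid=c0+a2*(s.max()+s.min())/2; lat=np.array([-a2[1],a2[0]]); w=(x-c0)@lat
    mid=mid+0*lat
    return mid,np.degrees(np.arctan2(*a[::-1])),np.degrees(np.arctan2(*a2[::-1])),s.max()-s.min(),w.max()-w.min()
if __name__=='__main__':
  for n in('top','scene'):
    g=dict(np.load(n+'.npz')); M=masks(n,g)
    r,_=tray(n,g); print(n,'tray',np.array(r[0]),np.array(r[1]),r[2])
    for h,j,pv in(('blue','jb',.022),('red','jr',.006)):
        mid,a,a2,L,W=tool(M,g,h,j); t=np.radians(a2); print(h,'mid',mid,'ang',a,a2,'LW',L,W,'pivot',mid+pv*np.array([np.cos(t),np.sin(t)]))
E
python3 pose.py
```

```text
top tray [ 0.5302 -0.0045] [0.2191 0.2241] 2.9955508708953857
blue mid [ 0.4836 -0.317 ] ang 108.560356 -77.75055110945057 LW 0.14720753510924323 0.06624896211237646 pivot [ 0.4883 -0.3385]
red mid [0.5572 0.2942] ang 115.099556 115.96183382981303 LW 0.17434713947889496 0.061743376246053625 pivot [0.5546 0.2996]
scene tray [ 0.5351 -0.0169] [0.2177 0.2358] 2.949476718902588
blue mid [ 0.4832 -0.3204] ang 107.02872 -74.2091734993868 LW 0.1536745569911625 0.06812544028676248 pivot [ 0.4892 -0.3416]
red mid [0.5559 0.2924] ang 115.477234 115.80012757390719 LW 0.1776654219548603 0.06209517013864313 pivot [0.5532 0.2978]
```

```bash
cat > cut.py <<'E'
from pose import *
g=dict(np.load('top.npz')); p=g['pixels']; h=cv2.cvtColor(p,cv2.COLOR_RGB2HSV).astype(int)
r,q=tray('top',g); c=np.array(r[0]); t=np.radians(r[2]); R=np.array([[np.cos(t),-np.sin(t)],[np.sin(t),np.cos(t)]])
# warp tray-frame grid to image (1mm/px), plane z
def rect(img,z):
    T=np.linalg.inv(g['world_from_camera']); gx,gy=np.meshgrid(np.arange(-120,121)/1e3,np.arange(-120,121)/1e3)
    w=np.stack([gx,gy],-1)@R.T+c; w=np.concatenate([w,np.full(w.shape[:2]+(1,),z),np.ones(w.shape[:2]+(1,))],-1)
    k=w@T[:3].T@g['K'].T; uv=(k[...,:2]/k[...,2:]).astype(np.float32)
    return cv2.remap(img,uv[...,0],uv[...,1],cv2.INTER_CUBIC)
im=rect(p,.013); hs=cv2.cvtColor(im,cv2.COLOR_RGB2HSV).astype(int)
m=((hs[...,0]>20)&(hs[...,0]<34)&(hs[...,1]>95)&(hs[...,2]>150)) # [y,x]
cv2.imwrite('pics/tray1.png',cv2.resize(im[::-1,:,::-1],None,fx=2.4,fy=2.4))
def runs(v):
    d=np.diff(np.r_[0,v.astype(int),0]); return [(a-120,b-121) for a,b in zip(np.where(d==1)[0],np.where(d==-1)[0]) if b-a>4]
for y in range(-105,106,10): print('y',y,'x runs',runs(m[y+120]))
for x in(-90,-85,-45,-40,35,40): print('x',x,'y runs',runs(m[:,x+120]))
E
python3 cut.py
```

```text
y -105 x runs []
y -95 x runs [(np.int64(-9), np.int64(53)), (np.int64(66), np.int64(99))]
y -85 x runs [(np.int64(-12), np.int64(55)), (np.int64(79), np.int64(89))]
y -75 x runs [(np.int64(-12), np.int64(55))]
y -65 x runs [(np.int64(-12), np.int64(54)), (np.int64(93), np.int64(97))]
y -55 x runs [(np.int64(-11), np.int64(54)), (np.int64(72), np.int64(76))]
y -45 x runs [(np.int64(-65), np.int64(-50)), (np.int64(-7), np.int64(50)), (np.int64(72), np.int64(77))]
y -35 x runs [(np.int64(-67), np.int64(-48)), (np.int64(-7), np.int64(50))]
y -25 x runs [(np.int64(-68), np.int64(-47)), (np.int64(-3), np.int64(46))]
y -15 x runs [(np.int64(-99), np.int64(76)), (np.int64(91), np.int64(105))]
y -5 x runs [(np.int64(-99), np.int64(76)), (np.int64(91), np.int64(104))]
y 5 x runs [(np.int64(-99), np.int64(76)), (np.int64(91), np.int64(106))]
y 15 x runs [(np.int64(-99), np.int64(76)), (np.int64(91), np.int64(105))]
y 25 x runs [(np.int64(-81), np.int64(-35)), (np.int64(6), np.int64(35)), (np.int64(72), np.int64(77)), (np.int64(92), np.int64(97))]
y 35 x runs [(np.int64(-84), np.int64(-32)), (n
[... 331 characters left out ...]
t64(-91), np.int64(-23)), (np.int64(14), np.int64(29)), (np.int64(69), np.int64(76)), (np.int64(92), np.int64(97))]
y 85 x runs [(np.int64(-91), np.int64(-23)), (np.int64(15), np.int64(26)), (np.int64(81), np.int64(87))]
y 95 x runs [(np.int64(-91), np.int64(-24)), (np.int64(67), np.int64(71))]
y 105 x runs [(np.int64(79), np.int64(92))]
x -90 y runs [(np.int64(-19), np.int64(24)), (np.int64(62), np.int64(98))]
x -85 y runs [(np.int64(-19), np.int64(24)), (np.int64(38), np.int64(52)), (np.int64(58), np.int64(101))]
x -45 y runs [(np.int64(-21), np.int64(102))]
x -40 y runs [(np.int64(-18), np.int64(102))]
x 35 y runs [(np.int64(-96), np.int64(30))]
x 40 y runs [(np.int64(-96), np.int64(22))]
```

View pics/tray1.png

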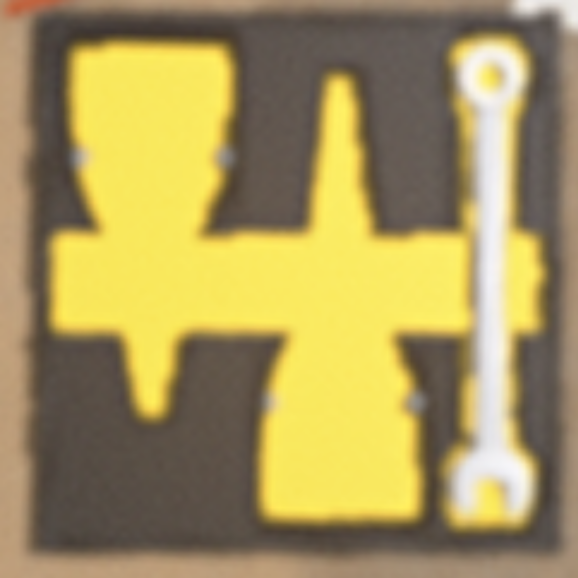

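Measured in the tray frame, the cutouts are centred at x = -57.5 (blue) and +21 (red). The trough centre line is at y = +2, and the balls at y = 55 and -47.5 agree with that. Pivot targets in the world are blue (0.4727, -0.0055) and red (0.5513, -0.0014), with the tray turned about 3°. Now I'll turn the tool for the blue pliers.

```bash
cat > go.py <<'E'
# go.py x y z phi(deg of tool y): remaining yaw, then slide in tool axes after yaw
from h import *
from scipy.spatial.transform import Rotation as Ro
x,y,z,phi=map(float,sys.argv[1:5]); s=status.read_state(); M=Ro.from_quat(s['orientation']).as_matrix()
cur=np.degrees(np.arctan2(M[1,1],M[0,1])); yaw=-((phi-cur+180)%360-180); f=np.radians(phi)
d=(np.array([x,y,z])-s['position'])*1e3
print('pos',s['position'].round(4),'phi',cur.round(2),'tilt',M[2,2].round(4),'yaw',yaw.round(2),'slide',np.round([-np.sin(f)*d[0]+np.cos(f)*d[1],np.cos(f)*d[0]+np.sin(f)*d[1],-d[2]],1),'t',s['time_s'],'F',s['wrist_force'].round(1),'w',round(s['gripper_width'],4))
E
python3 -m crank '{"slide":[[0,0,0],[0,0,0],[0,0,0],[0,0,0],[0,0,0],[0,0,0],[0,0,0],[0,0,0],[0,0,0],[0,0,0]],"yaw":[-7,-7,-7,-7,-7,-7,-7,-7,-7,-7],"fingers":[60,60,60,60,60,60,60,60,60,60]}'
python3 -m crank '{"slide":[[0,0,0],[0,0,0],[0,0,0]],"yaw":[-7,-7,-1],"fingers":[60,60,60]}'
python3 go.py 0.4885 -0.339 0.1 15
```

```text
time_s: 0.93
position: [0.2135, -0.587, 0.2306]
orientation: [0.705, 0.709, 0.0, -0.001]
wrist_force: [-0.3, -0.6, -0.3]
gripper_width: 0.0512
grip_force: 0.0
time_s: 1.18
position: [0.2135, -0.587, 0.2307]
orientation: [0.607, 0.795, 0.0, -0.0]
wrist_force: [0.2, 0.7, 0.1]
gripper_width: 0.051
grip_force: 0.0
pos [ 0.2135 -0.587   0.2307] phi 15.25 tilt -1.0 yaw 0.25 slide [168.4 329.8 130.7] t 1.1833 F [0.2 0.7 0.1] w 0.051
```

```bash
python3 -m crank '{"slide":[[16.8,33,13],[16.8,33,13],[16.8,33,13],[16.8,33,13],[16.8,33,13],[16.8,33,13],[16.8,33,13],[16.8,33,13],[16.8,33,13],[16.8,33,13]],"yaw":[0,0,0,0,0,0,0,0,0,0],"fingers":[60,60,60,60,60,60,60,60,60,60]}'
python3 -m crank '{"slide":[[0,0,0],[0,0,0]],"yaw":[0,0],"fingers":[60,60]}'
python3 go.py 0.4885 -0.339 0.004 15
python3 - <<'E'
from h import *
a=snap('top','t1.png'); b=snap('scene','s1.png')
A=cv2.imread('pics/t1.png')[190:290,320:430]; Bm=cv2.imread('pics/s1.png')[210:340,160:280]
cv2.imwrite('pics/v1.png',np.hstack([cv2.resize(A,(400,364)),cv2.resize(Bm,(336,364))]))
E
```

```text
time_s: 2.02
position: [0.4899, -0.3382, 0.1006]
orientation: [0.61, 0.792, 0.0, -0.0]
wrist_force: [0.1, -0.2, 0.5]
gripper_width: 0.0513
grip_force: 0.0
time_s: 2.18
position: [0.4894, -0.3374, 0.0998]
orientation: [0.608, 0.794, 0.0, -0.001]
wrist_force: [-0.6, 0.4, -0.0]
gripper_width: 0.0511
grip_force: 0.0
pos [ 0.4894 -0.3374  0.0998] phi 15.06 tilt -1.0 yaw 0.06 slide [-1.3 -1.3 95.8] t 2.1833 F [-0.6  0.4 -0. ] w 0.0511
```

View pics/v1.png

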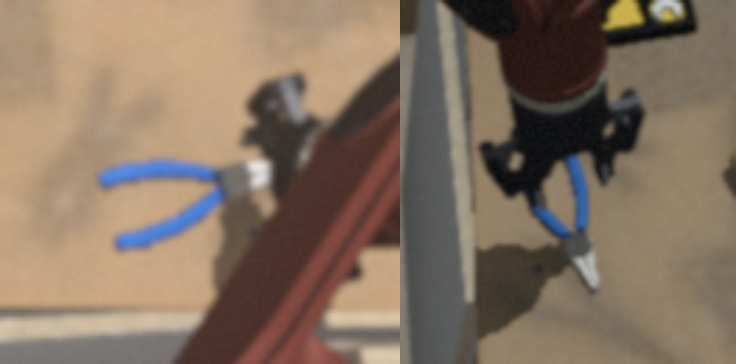

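The view shows the gripper over the pivot. The grey pivot disc is at about pixel (385,239) in the top view, and the fingers straddle it. Before going down I'll check its world position.

```bash
python3 - <<'E'
from h import *
g=dict(np.load('top.npz')); p=g['pixels'].astype(int)
print(ray(g,[[385,239.5],[383,240],[381,240]],.012).round(4))
import subprocess
# dark grey pivot disc in the very first-like region
s=p[228:252,370:405]; m=(abs(s[...,0]-s[...,2])<30)&(s.max(2)<150)&(s.max(2)>60)
v=np.argwhere(m)[:,::-1]+[370,228]; v=v[(v[:,0]<391)&(v[:,0]>378)]; print(len(v),v.mean(0),ray(g,v.mean(0),.012).round(4))
E
```

```text
[[ 0.4896 -0.3451  0.012 ]
 [ 0.4882 -0.3395  0.012 ]
 [ 0.4881 -0.334   0.012 ]]
124 [384.62096774 241.47580645] [[ 0.4842 -0.3439  0.012 ]]
```

```bash
python3 -m crank '{"slide":[[-3,-1,30],[0,0,30],[0,0,20],[0,0,10],[0,0,5],[0,0,1],[0,0,0]],"yaw":[0,0,0,0,0,0,0],"fingers":[60,60,60,60,60,60,60]}'
python3 -m crank '{"slide":[[0,0,0],[0,0,0],[0,0,0],[0,0,0],[0,0,0],[0,0,0],[0,0,0],[0,0,0]],"yaw":[0,0,0,0,0,0,0,0],"fingers":[0,0,0,0,0,0,0,0]}'
python3 go.py 0.489 -0.3405 0.004 15
```

```text
time_s: 2.87
position: [0.4891, -0.3441, 0.0065]
orientation: [0.609, 0.793, -0.0, 0.001]
wrist_force: [0.5, 1.0, -0.2]
gripper_width: 0.0512
grip_force: 0.0
time_s: 3.53
position: [0.4898, -0.3439, 0.0072]
orientation: [0.609, 0.793, -0.0, 0.001]
wrist_force: [-1.8, 0.1, 5.9]
gripper_width: 0.0204
grip_force: 58.6
pos [ 0.4898 -0.3439  0.0072] phi 15.0 tilt -1.0 yaw 0.0 slide [3.4 0.1 3.2] t 3.5333 F [-1.8  0.1  5.9] w 0.0204
```

```bash
python3 -m crank '{"slide":[[0,0,-10],[0,0,-20],[0,0,-25],[0,0,-25],[0,0,0]],"yaw":[0,0,0,0,0],"fingers":[0,0,0,0,0]}'
python3 go.py 0.4727 -0.011 0.08 3
```

```text
time_s: 3.95
position: [0.4917, -0.3453, 0.0916]
orientation: [0.609, 0.793, -0.0, 0.005]
wrist_force: [1.9, -1.2, -1.8]
gripper_width: 0.0201
grip_force: 59.1
pos [ 0.4917 -0.3453  0.0916] phi 15.0 tilt -1.0 yaw 12.0 slide [334.8  -1.5  11.6] t 3.95 F [ 1.9 -1.2 -1.8] w 0.0201
```

```bash
python3 -m crank '{"slide":[[0,0,0],[0,0,0],[36,0,0],[36,0,0],[36,0,0],[36,0,0],[36,0,0],[36,0,0],[36,0,0],[36,0,0]],"yaw":[6,6,0,0,0,0,0,0,0,0],"fingers":[0,0,0,0,0,0,0,0,0,0]}'
python3 -m crank '{"slide":[[36,-1,5],[10,0,5],[0,0,0],[0,0,0],[0,0,0]],"yaw":[0,0,0,0,0],"fingers":[0,0,0,0,0]}'
python3 go.py 0.4727 -0.011 0.05 3
python3 - <<'E'
from h import *
a=snap('top','t2.png'); b=snap('scene','s2.png')
A=cv2.imread('pics/t2.png')[170:280,205:325]; Bm=cv2.imread('pics/s2.png')[140:270,160:280]
cv2.imwrite('pics/v2.png',np.hstack([cv2.resize(A,(400,367)),cv2.resize(Bm,(339,367))]))
E
```

```text
time_s: 4.78
position: [0.4728, -0.0534, 0.0848]
orientation: [0.689, 0.725, -0.0, -0.0]
wrist_force: [0.7, 0.1, -2.5]
gripper_width: 0.0204
grip_force: 59.2
time_s: 5.2
position: [0.4705, -0.0102, 0.0753]
orientation: [0.689, 0.725, -0.0, 0.0]
wrist_force: [-0.0, -0.4, -2.8]
gripper_width: 0.0203
grip_force: 59.2
pos [ 0.4705 -0.0102  0.0753] phi 2.98 tilt -1.0 yaw -0.02 slide [-0.9  2.2 25.3] t 5.2 F [-0.  -0.4 -2.8] w 0.0203
```

View pics/v2.png

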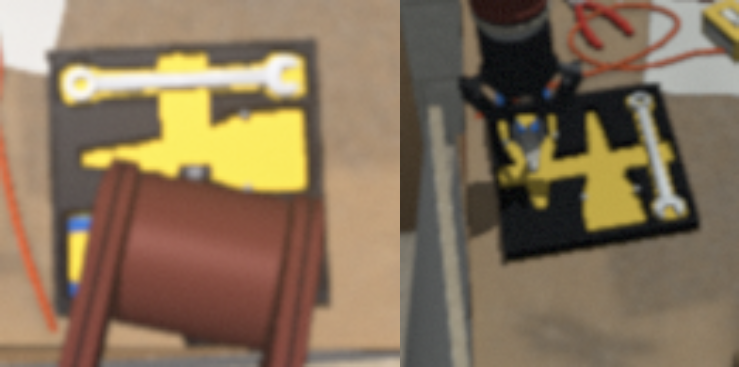

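The top view shows both blue handle ends at the left, near pixels (228,237) and (228,257). The scene view shows the jaws above the blue cutout. I'll measure the handle ends and the jaw tip by casting rays at the held height.

```bash
python3 - <<'E'
from h import *
np.set_printoptions(precision=4,suppress=True)
z=.0753-.0072+.007
g=dict(np.load('top.npz')); h=cv2.cvtColor(g['pixels'],cv2.COLOR_RGB2HSV).astype(int)
m=(h[...,0]>95)&(h[...,0]<130)&(h[...,1]>60); v=np.argwhere(m)[:,::-1]; v=v[(v[:,0]>215)&(v[:,0]<260)&(v[:,1]>220)&(v[:,1]<270)]
for nm,q in(('far',v[v[:,1]<247]),('near',v[v[:,1]>=247])):
    x=ray(g,q,z); print(nm,len(q),'ymax',np.sort(x[:,1])[-3:],'x range',x[:,0].min(),x[:,0].max(),'px',q.min(0),q.max(0))
g=dict(np.load('scene.npz')); h=cv2.cvtColor(g['pixels'],cv2.COLOR_RGB2HSV).astype(int); p=g['pixels']
for r in range(178,204): print(r,''.join('%4d'%p[r,c].max() if h[r,c,1]<80 else ('   Y' if 18<h[r,c,0]<35 else '   B' if 95<h[r,c,0]<130 else '   .') for c in range(190,215)))
E
```

```text
far 25 ymax [0.0908 0.0908 0.0909] x range 0.4894149035444119 0.49729953395270066 px [225 235] [231 238]
near 11 ymax [0.0898 0.0899 0.0899] x range 0.43797377977835844 0.4456999911751363 px [225 255] [227 258]
178    .   B  16  22  22   B   B   B  24  22  22  24  23  22  21  21  15   .   .  21  23  21  16  19  18
179   21  22  17  17   .  18  13   B  15  16  16  17  18  19  17  20   Y   Y  20  19  21  21  21  22  19
180   22  19   B   B  18  21  19  15   B   .   .   Y   Y   Y   Y   Y   Y   Y   Y  20  15  24   Y   Y   Y
181   32  14  19  17  16  15  20  21   .  14   Y   Y   Y   Y   Y   Y   Y   Y  65  31  23   Y   Y   Y   Y
182   48  24  20  20   Y   Y   Y   Y  18   B  46   Y   Y   Y   Y   Y   Y   Y  80  55  35   Y   Y   Y   Y
183   60  28  12  17   Y   Y   Y   Y   Y  23  51  85 130   Y   Y   Y   Y 115   B   B  50  43   Y   Y   Y
184   64  28   .   9   Y   Y   Y   Y   Y  37  62   B 120 130   Y   Y 108   B   B   B  51  47   Y   Y   Y
185   66  30  19  11   Y   Y   Y   Y   Y  42  63   B   B   B 104  79   B   B   B   B  53  40   Y   Y   Y
186   68  40  14  13   Y   Y   Y   Y   Y  39  60 
[... 1140 characters left out ...]
12  10   Y   Y   Y   Y   Y   Y 120 137 161 161   Y   Y   Y   Y   Y   Y
198  134 108  65  35  24  19   Y   Y   Y   Y   Y   Y   Y   Y   Y 104 129 159 161   Y   Y   Y   Y   Y   Y
199  135 106  63  28   Y   Y   Y   Y   Y   Y   Y   Y   Y   Y   Y  89 111 136 148   Y   Y   Y   Y   Y   Y
200  133 105  62  31   Y   Y   Y   Y   Y   Y   Y   Y   Y   Y   Y   Y  97 117   Y   Y   Y   Y   Y   Y   Y
201  135 112  73   .   Y   Y   Y   Y   Y   Y   Y   Y   Y   Y   Y   Y   Y   Y   Y   Y   Y   Y   Y   Y   Y
202  139 129  98  53   Y   Y   Y   Y   Y   Y   Y   Y   Y   Y   Y   Y   Y   Y   Y   Y   Y   Y   Y   Y   Y
203  134 130 101  57   Y   Y   Y   Y   Y   Y   Y   Y   Y   Y   Y   Y   Y   Y   Y   Y   Y   Y   Y   Y   Y
```

```bash
python3 - <<'E'
from h import *
g=dict(np.load('scene.npz'))
for z in(.070,.075,.08): print(z,ray(g,[[206.8,200.5],[206.3,199.]],z).round(4).tolist())
E
```

```text
0.07 [[0.4717, -0.0565, 0.07], [0.4706, -0.0501, 0.07]]
0.075 [[0.4719, -0.0608, 0.075], [0.4708, -0.0545, 0.075]]
0.08 [[0.4721, -0.0652, 0.08], [0.471, -0.059, 0.08]]
```

```bash
python3 -m crank '{"slide":[[-1,2,10],[0,0,15],[0,0,10],[0,0,0],[0,0,0]],"yaw":[-1.4,0,0,0,0],"fingers":[0,0,0,0,0]}'
python3 go.py 0.4727 -0.0112 0.022 4.4
```

```text
time_s: 5.72
position: [0.4717, -0.0108, 0.0397]
orientation: [0.68, 0.733, -0.001, -0.001]
wrist_force: [-0.5, 0.4, -3.3]
gripper_width: 0.02
grip_force: 59.2
pos [ 0.4717 -0.0108  0.0397] phi 4.31 tilt -1.0 yaw -0.09 slide [-0.5  1.  17.7] t 5.7167 F [-0.5  0.4 -3.3] w 0.02
```

```bash
python3 -m crank '{"slide":[[-0.5,1,8],[0,0,6],[0,0,4],[0,0,0],[0,0,0]],"yaw":[0,0,0,0,0],"fingers":[0,0,0,0,0]}'
python3 go.py 0.4727 -0.0112 0.022 4.4
python3 - <<'E'
from h import *
a=snap('top','t3.png'); b=snap('scene','s3.png')
A=cv2.imread('pics/t3.png')[170:280,205:325]; Bm=cv2.imread('pics/s3.png')[155:235,180:260]
cv2.imwrite('pics/v3.png',np.hstack([cv2.resize(A,(400,367)),cv2.resize(Bm,(367,367))]))
E
```

```text
time_s: 6.13
position: [0.4736, -0.0106, 0.0224]
orientation: [0.68, 0.734, 0.0, -0.0]
wrist_force: [0.7, 2.3, 0.7]
gripper_width: 0.0203
grip_force: 59.1
pos [ 0.4736 -0.0106  0.0224] phi 4.38 tilt -1.0 yaw -0.02 slide [-0.6 -0.9  0.4] t 6.1333 F [0.7 2.3 0.7] w 0.0203
```

View pics/v3.png

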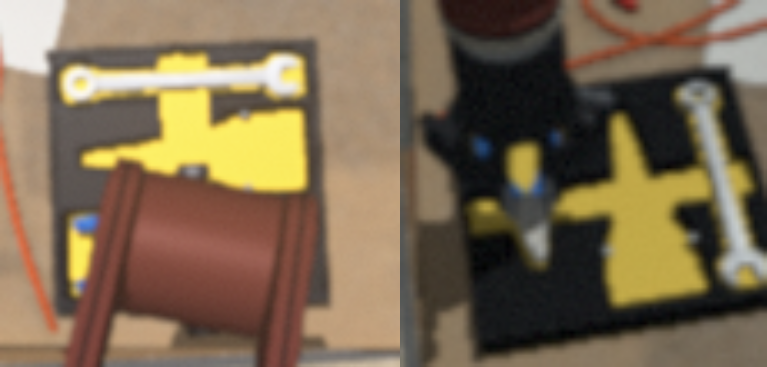

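The handle ends lie inside the cutout with yellow still showing beyond them, and the jaws lie over their slot. A small +y force suggests the jaws are brushing the rim, so I'll shift slightly and go lower.

```bash
python3 -m crank '{"slide":[[2,-0.5,0],[0,0,2],[0,0,2],[0,0,0],[0,0,0]],"yaw":[0,0,0,0,0],"fingers":[0,0,0,0,0]}'
python3 -m crank '{"slide":[[0,0,2],[0,0,2],[0,0,0],[0,0,0]],"yaw":[0,0,0,0],"fingers":[0,0,0,0]}'
```

```text
time_s: 6.65
position: [0.4732, -0.0087, 0.0186]
orientation: [0.68, 0.734, 0.0, 0.0]
wrist_force: [-0.2, 1.7, 3.1]
gripper_width: 0.02
grip_force: 58.8
time_s: 6.98
position: [0.4719, -0.0086, 0.0135]
orientation: [0.68, 0.734, -0.001, -0.001]
wrist_force: [0.1, 2.1, -2.8]
gripper_width: 0.0204
grip_force: 59.4
```

```bash
python3 -m crank '{"slide":[[0,0,0],[0,0,0],[0,0,0],[0,0,0],[0,0,0],[0,0,-10],[0,0,-20],[0,0,-20],[0,0,0]],"yaw":[0,0,0,0,0,0,0,0,0],"fingers":[55,55,55,55,55,55,55,55,55]}'
python3 go.py 0.4699 0.0465 0.05 3
```

```text
time_s: 7.73
position: [0.476, -0.0093, 0.0688]
orientation: [0.68, 0.734, 0.002, 0.003]
wrist_force: [0.7, 0.1, 1.3]
gripper_width: 0.0465
grip_force: 0.0
pos [ 0.476  -0.0093  0.0688] phi 4.39 tilt -1.0 yaw 1.39 slide [56.1 -3.1 18.8] t 7.7333 F [0.7 0.1 1.3] w 0.0465
```

```bash
python3 -m crank '{"slide":[[28,-1.5,0],[28,-1.5,0],[0,0,15],[0,0,15],[0,0,8],[0,0,0],[0,0,0]],"yaw":[1.4,0,0,0,0,0,0],"fingers":[34,34,34,34,34,34,34]}'
python3 go.py 0.4699 0.0465 0.02 3
```

```text
time_s: 8.32
position: [0.4658, 0.0468, 0.0261]
orientation: [0.689, 0.725, -0.0, -0.0]
wrist_force: [0.2, -0.5, 0.1]
gripper_width: 0.0292
grip_force: 0.0
pos [0.4658 0.0468 0.0261] phi 2.97 tilt -1.0 yaw -0.03 slide [-0.5  4.1  6.1] t 8.3167 F [ 0.2 -0.5  0.1] w 0.0292
```

```bash
python3 -m crank '{"slide":[[0,4,0],[0,0,2],[0,0,2],[0,0,0],[0,0,0]],"yaw":[0,0,0,0,0],"fingers":[34,34,34,34,34]}'
python3 go.py 0.4699 0.0465 0.02 3
python3 -m crank '{"slide":[[0,0,2],[0,0,2],[0,0,0]],"yaw":[0,0,0],"fingers":[34,34,34]}'
python3 go.py 0.4699 0.0465 0.02 3
```

```text
time_s: 8.73
position: [0.4702, 0.047, 0.0223]
orientation: [0.689, 0.725, -0.0, -0.0]
wrist_force: [-0.2, 0.6, -0.2]
gripper_width: 0.029
grip_force: 0.0
pos [0.4702 0.047  0.0223] phi 2.97 tilt -1.0 yaw -0.03 slide [-0.5 -0.3  2.3] t 8.7333 F [-0.2  0.6 -0.2] w 0.029
time_s: 8.98
position: [0.4698, 0.0472, 0.0178]
orientation: [0.688, 0.725, -0.0, -0.0]
wrist_force: [-0.1, -0.1, 0.4]
gripper_width: 0.0295
grip_force: 0.0
pos [0.4698 0.0472 0.0178] phi 2.98 tilt -1.0 yaw -0.02 slide [-0.7  0.1 -2.2] t 8.9833 F [-0.1 -0.1  0.4] w 0.0295
```

```bash
python3 -m crank '{"slide":[[0,0,1.5],[0,0,1],[0,0,0]],"yaw":[0,0,0],"fingers":[34,34,34]}'
python3 -m crank '{"slide":[[0,0,1],[0,0,1],[0,0,0]],"yaw":[0,0,0],"fingers":[34,34,34]}'
python3 -m crank '{"slide":[[0,0,1],[0,0,0]],"yaw":[0,0],"fingers":[34,34]}'
```

```text
time_s: 9.23
position: [0.4704, 0.0471, 0.0166]
orientation: [0.688, 0.725, -0.0, -0.0]
wrist_force: [-3.6, 0.1, 8.6]
gripper_width: 0.0291
grip_force: 4.6
time_s: 9.48
position: [0.4706, 0.0471, 0.0164]
orientation: [0.688, 0.725, -0.0, -0.0]
wrist_force: [-13.2, 0.5, 28.6]
gripper_width: 0.029
grip_force: 14.1
time_s: 9.65
position: [0.4708, 0.0472, 0.0162]
orientation: [0.688, 0.725, -0.0, -0.0]
wrist_force: [-16.3, 0.6, 37.7]
gripper_width: 0.0288
grip_force: 18.9
```

```bash
python3 -m crank '{"slide":[[0,0,-10],[0,0,-30],[0,0,-40],[0,0,-40],[0,20,-30],[0,38,0],[0,38,0],[0,38,0],[0,38,0],[0,0,0]],"yaw":[0,0,0,0,0,0,0,0,0,0],"fingers":[34,34,34,34,34,34,34,34,34,34]}'
python3 -m crank '{"slide":[[36,0,0],[36,0,0],[36,0,0],[36,0,0],[36,0,0],[36,0,0],[36,-30,0],[0,-38,0],[0,0,0]],"yaw":[0,0,0,0,0,0,0,0,0],"fingers":[60,60,60,60,60,60,60,60,60]}'
python3 - <<'E'
from h import *
a=snap('top','t4.png'); b=snap('scene','s4.png')
A=cv2.imread('pics/t4.png')[170:280,205:325]; Bm=cv2.imread('pics/s4.png')[155:235,180:260]
cv2.imwrite('pics/v4.png',np.hstack([cv2.resize(A,(400,367),interpolation=2),cv2.resize(Bm,(367,367),interpolation=2)]))
E
python3 go.py 0.555 0.299 0.1 26
```

```text
time_s: 10.48
position: [0.6465, 0.0559, 0.1599]
orientation: [0.689, 0.725, 0.0, -0.0]
wrist_force: [-1.4, -0.3, -0.9]
gripper_width: 0.0289
grip_force: 0.0
time_s: 11.23
position: [0.5549, 0.3013, 0.1581]
orientation: [0.687, 0.727, -0.005, -0.003]
wrist_force: [0.2, -0.5, -2.1]
gripper_width: 0.0513
grip_force: 0.0
pos [0.5621 0.3006 0.1618] phi 3.11 tilt -1.0 yaw -22.89 slide [ 1.7 -7.1 61.8] t 11.3333 F [0.3 0.6 1.5] w 0.051
```

View pics/v4.png

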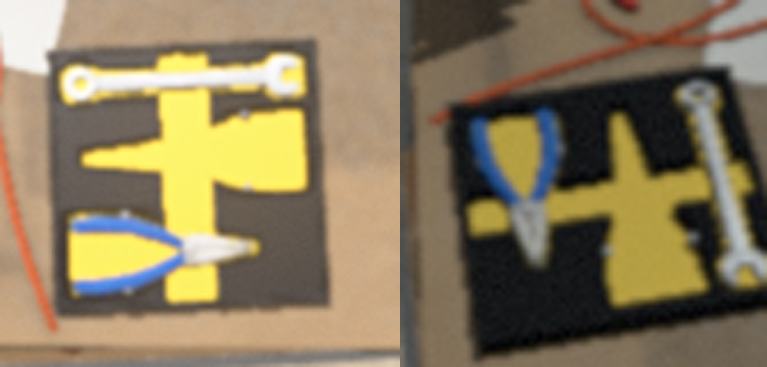

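The blue pliers lie in their cutout, with both balls showing just outside the handles at about crop (125,213) and (127,291), so they look seated. Now the red pliers.

```bash
python3 -m crank '{"slide":[[0,0,0],[0,0,0],[0,0,0],[0,0,0],[1,-7,20],[0,0,20],[0,0,20],[0,0,0],[0,0,0],[0,0,0]],"yaw":[-6,-6,-6,-5,0,0,0,0,0,0],"fingers":[60,60,60,60,60,60,60,60,60,60]}'
python3 go.py 0.5546 0.2996 0.005 26
```

```text
time_s: 12.17
position: [0.5594, 0.2981, 0.1044]
orientation: [0.53, 0.848, 0.001, 0.001]
wrist_force: [-0.8, 0.1, 0.3]
gripper_width: 0.0513
grip_force: 0.0
pos [0.5594 0.2981 0.1044] phi 25.93 tilt -1.0 yaw -0.07 slide [ 3.4 -3.7 99.4] t 12.1667 F [-0.8  0.1  0.3] w 0.0513
```

```bash
python3 -m crank '{"slide":[[3,-4,30],[0,0,30],[0,0,15],[0,0,5],[0,0,0],[0,0,0]],"yaw":[0,0,0,0,0,0],"fingers":[60,60,60,60,60,60]}'
python3 go.py 0.5546 0.2996 0.006 26
```

```text
time_s: 12.67
position: [0.5545, 0.2997, 0.0248]
orientation: [0.53, 0.848, 0.001, 0.001]
wrist_force: [0.2, -0.8, 0.5]
gripper_width: 0.051
grip_force: 0.0
pos [0.5545 0.2997 0.0248] phi 25.97 tilt -1.0 yaw -0.03 slide [-0.1  0.1 18.8] t 12.6667 F [ 0.2 -0.8  0.5] w 0.051
```

```bash
python3 -m crank '{"slide":[[0,0,10],[0,0,7],[0,0,1],[0,0,0]],"yaw":[0,0,0,0],"fingers":[60,60,60,60]}'
python3 -m crank '{"slide":[[0,0,0],[0,0,0],[0,0,0],[0,0,0],[0,0,0],[0,0,0],[0,0,0],[0,0,0]],"yaw":[0,0,0,0,0,0,0,0],"fingers":[0,0,0,0,0,0,0,0]}'
python3 -m crank '{"slide":[[0,0,-10],[0,0,-20],[0,0,-25],[0,0,-25],[0,0,0],[0,0,0]],"yaw":[0,0,0,0,0,0],"fingers":[0,0,0,0,0,0]}'
python3 go.py 0.5513 -0.0014 0.08 3
```

```text
time_s: 13.0
position: [0.5523, 0.299, 0.0042]
orientation: [0.53, 0.848, -0.0, -0.0]
wrist_force: [-0.2, -0.4, -0.0]
gripper_width: 0.0511
grip_force: 0.0
time_s: 13.67
position: [0.5534, 0.2996, 0.0056]
orientation: [0.53, 0.848, 0.001, 0.0]
wrist_force: [-1.5, 0.9, 5.0]
gripper_width: 0.0206
grip_force: 66.0
time_s: 14.17
position: [0.5541, 0.2995, 0.0867]
orientation: [0.53, 0.848, 0.001, 0.001]
wrist_force: [0.3, 0.1, -1.8]
gripper_width: 0.0208
grip_force: 65.3
pos [0.5541 0.2995 0.0867] phi 25.99 tilt -1.0 yaw 22.99 slide [-300.4  -18.5    6.7] t 14.1667 F [ 0.3  0.1 -1.8] w 0.0208
```

```bash
python3 -m crank '{"slide":[[0,0,0],[0,0,0],[0,0,0],[0,0,0],[-35,-2,0],[-35,-2,0],[-35,-2,0],[-35,-2,0],[-35,-2,0],[-35,-2,0]],"yaw":[6,6,6,5,0,0,0,0,0,0],"fingers":[0,0,0,0,0,0,0,0,0,0]}'
python3 -m crank '{"slide":[[-35,-2,0],[-35,-2,0],[-20,-2,3],[0,0,3],[0,0,0],[0,0,0]],"yaw":[0,0,0,0,0,0],"fingers":[0,0,0,0,0,0]}'
python3 go.py 0.5513 -0.0014 0.08 3
python3 - <<'E'
from h import *
a=snap('top','t5.png'); b=snap('scene','s5.png')
A=cv2.imread('pics/t5.png')[170:280,205:325]; Bm=cv2.imread('pics/s5.png')[130:235,180:285]
cv2.imwrite('pics/v5.png',np.hstack([cv2.resize(A,(400,367)),cv2.resize(Bm,(367,367))]))
E
```

```text
time_s: 15.0
position: [0.5498, 0.0872, 0.0827]
orientation: [0.688, 0.725, -0.001, -0.001]
wrist_force: [0.2, -0.7, -1.0]
gripper_width: 0.0208
grip_force: 65.4
time_s: 15.5
position: [0.5491, -0.0008, 0.0772]
orientation: [0.689, 0.725, -0.001, -0.001]
wrist_force: [-1.1, -0.6, -1.7]
gripper_width: 0.0209
grip_force: 65.4
pos [ 0.5491 -0.0008  0.0772] phi 2.96 tilt -1.0 yaw -0.04 slide [-0.7  2.2 -2.8] t 15.5 F [-1.1 -0.6 -1.7] w 0.0209
```

View pics/v5.png

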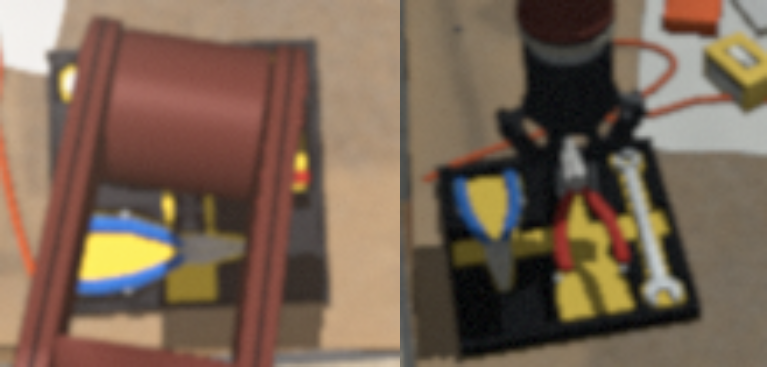

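The scene view shows the red handles hanging over their cutout, with ends near crop (563,268) and (620,260). The top view is mostly hidden by the arm. I'll measure the handles from the scene image.

```bash
cat > red.py <<'E'
from h import *
np.set_printoptions(precision=4,suppress=True)
z=status.read_state()['position'][2]+.0015
for n in('scene','top'):
    g=dict(np.load(n+'.npz')); h=cv2.cvtColor(g['pixels'],cv2.COLOR_RGB2HSV).astype(int)
    m=((h[...,0]<7)|(h[...,0]>172))&(h[...,1]>120)&(h[...,2]>60)
    b=(215,180,255,212) if n=='scene' else (290,210,300,235)
    v=np.argwhere(m)[:,::-1]; v=v[(v[:,0]>b[0])&(v[:,0]<b[2])&(v[:,1]>b[1])&(v[:,1]<b[3])]
    x=ray(g,v,z+.004); print(n,len(v),'px',v.min(0),v.max(0),'x',x[:,0].min(),x[:,0].max(),'y',x[:,1].min(),x[:,1].max())
    for lo in(-.09,-.08,-.07,-.06):
        s=x[abs(x[:,1]-lo)<.004]
        if len(s): print(lo,s[:,0].min(),s[:,0].max(),(s[:,0].min()+s[:,0].max())/2)
    for side in (x[:,0]<np.median(x[:,0]),x[:,0]>=np.median(x[:,0])): print(x[side][:,1].min())
E
python3 red.py
```

```text
scene 152 px [224 184] [245 206] x 0.5220894313811476 0.5863797121315287 y -0.09944622093027078 -0.011821949291147549
-0.09 0.5220894313811476 0.5858220623424809 0.5539557468618143
-0.08 0.5228768554302581 0.5863797121315287 0.5546282837808933
-0.07 0.5244758209189851 0.5795873867288298 0.5520316038239075
-0.06 0.5248806767464639 0.577655105739808 0.5512678912431359
-0.09944622093027078
-0.09943348770017857
top 50 px [291 211] [297 232] x 0.5063934125034422 0.5609116462337679 y -0.09602537325305575 -0.08037966835272857
-0.09 0.5297336778576063 0.5323754463709002 0.5310545621142533
-0.08 0.5063934125034422 0.5608863130990484 0.5336398628012453
-0.09602537325305575
-0.09602530221469198
```

```bash
python3 -m crank '{"slide":[[1,2,15],[0,0,20],[0,0,12],[0,0,4],[0,0,0],[0,0,0]],"yaw":[0,0,0,0,0,0],"fingers":[0,0,0,0,0,0]}'
python3 go.py 0.5513 -0.0003 0.021 3
```

```text
time_s: 16.1
position: [0.5525, 0.0001, 0.028]
orientation: [0.688, 0.726, -0.0, -0.0]
wrist_force: [0.7, 0.4, -1.3]
gripper_width: 0.0207
grip_force: 65.4
pos [5.525e-01 1.000e-04 2.800e-02] phi 3.03 tilt -1.0 yaw 0.03 slide [-0.4 -1.2  7. ] t 16.1 F [ 0.7  0.4 -1.3] w 0.0207
```

```bash
python3 -m crank '{"slide":[[0,-1,3],[0,0,3],[0,0,1],[0,0,0],[0,0,0]],"yaw":[0,0,0,0,0],"fingers":[0,0,0,0,0]}'
python3 - <<'E'
from h import *
a=snap('top','t6.png'); b=snap('scene','s6.png')
Bm=cv2.imread('pics/s6.png')[145:235,185:275]
cv2.imwrite('pics/v6.png',cv2.resize(Bm,(540,540),interpolation=2))
E
```

```text
time_s: 16.52
position: [0.5514, -0.0004, 0.021]
orientation: [0.689, 0.725, -0.0, 0.0]
wrist_force: [-0.5, 0.2, -0.0]
gripper_width: 0.0206
grip_force: 65.7
```

View pics/v6.png

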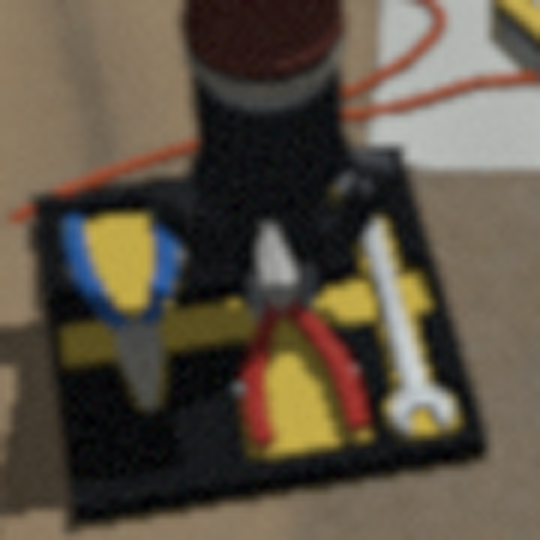

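The red handles are in their cutout, between the balls at about crop (238,387) and (368,367). I'll go on lowering.

```bash
python3 -m crank '{"slide":[[0,0,2],[0,0,2],[0,0,0],[0,0,0]],"yaw":[0,0,0,0],"fingers":[0,0,0,0]}'
python3 -m crank '{"slide":[[0,0,2],[0,0,2],[0,0,0],[0,0,0]],"yaw":[0,0,0,0],"fingers":[0,0,0,0]}'
```

```text
time_s: 16.95
position: [0.5517, -0.0006, 0.0168]
orientation: [0.688, 0.725, 0.0, 0.0]
wrist_force: [-0.0, -1.7, -0.6]
gripper_width: 0.0204
grip_force: 65.3
time_s: 17.28
position: [0.5511, -0.0003, 0.0123]
orientation: [0.688, 0.725, -0.0, -0.0]
wrist_force: [1.5, -1.3, -1.8]
gripper_width: 0.0211
grip_force: 64.0
```

```bash
python3 -m crank '{"slide":[[0,0,0],[0,0,0],[0,0,0],[0,0,0],[0,0,0],[0,0,-10],[0,0,-20],[0,0,-10],[0,0,0],[0,0,0]],"yaw":[0,0,0,0,0,0,0,0,0,0],"fingers":[50,50,50,50,50,50,50,50,50,50]}'
python3 -m crank '{"slide":[[-25,0,0],[-26,0,0],[0,0,8],[0,0,8],[0,0,0],[0,0,0]],"yaw":[0,0,0,0,0,0],"fingers":[34,34,34,34,34,34]}'
python3 go.py 0.5539 -0.0513 0.018 3
```

```text
time_s: 18.12
position: [0.5524, -0.0005, 0.054]
orientation: [0.688, 0.725, 0.001, 0.001]
wrist_force: [0.6, -0.5, -0.6]
gripper_width: 0.0426
grip_force: 0.0
time_s: 18.62
position: [0.5526, -0.0503, 0.0352]
orientation: [0.688, 0.725, -0.001, -0.002]
wrist_force: [0.6, -0.2, 1.2]
gripper_width: 0.029
grip_force: 0.0
pos [ 0.5526 -0.0503  0.0352] phi 3.0 tilt -1.0 yaw 0.0 slide [-1.1  1.2 17.2] t 18.6167 F [ 0.6 -0.2  1.2] w 0.029
```

```bash
python3 -m crank '{"slide":[[-1,1,5],[0,0,5],[0,0,2],[0,0,0],[0,0,0]],"yaw":[0,0,0,0,0],"fingers":[34,34,34,34,34]}'
python3 -m crank '{"slide":[[0,0,2],[0,0,2],[0,0,0]],"yaw":[0,0,0],"fingers":[34,34,34]}'
python3 -m crank '{"slide":[[0,0,1],[0,0,1],[0,0,0]],"yaw":[0,0,0],"fingers":[34,34,34]}'
```

```text
time_s: 19.03
position: [0.555, -0.0519, 0.0246]
orientation: [0.688, 0.725, -0.0, -0.0]
wrist_force: [0.4, -0.3, 0.6]
gripper_width: 0.0292
grip_force: 0.0
time_s: 19.28
position: [0.5549, -0.0521, 0.0205]
orientation: [0.688, 0.725, -0.0, -0.0]
wrist_force: [-0.7, 0.6, -0.3]
gripper_width: 0.029
grip_force: 0.0
time_s: 19.53
position: [0.555, -0.0522, 0.0186]
orientation: [0.688, 0.725, -0.0, -0.0]
wrist_force: [-0.3, 0.3, 0.0]
gripper_width: 0.0289
grip_force: 0.0
```

```bash
python3 -m crank '{"slide":[[0,-1,1],[0,0,1],[0,0,0]],"yaw":[0,0,0],"fingers":[34,34,34]}'
python3 -m crank '{"slide":[[0,0,1],[0,0,0]],"yaw":[0,0],"fingers":[34,34]}'
python3 -m crank '{"slide":[[0,0,0.5],[0,0,0]],"yaw":[0,0],"fingers":[34,34]}'
```

```text
time_s: 19.78
position: [0.5541, -0.0523, 0.0168]
orientation: [0.688, 0.725, -0.0, 0.0]
wrist_force: [-1.5, -0.4, 0.8]
gripper_width: 0.0288
grip_force: 0.1
time_s: 19.95
position: [0.5542, -0.0523, 0.0166]
orientation: [0.688, 0.725, -0.0, -0.0]
wrist_force: [-3.1, 0.6, 6.8]
gripper_width: 0.0289
grip_force: 3.6
time_s: 20.12
position: [0.5543, -0.0523, 0.0166]
orientation: [0.688, 0.725, -0.0, -0.0]
wrist_force: [-5.3, 0.6, 10.7]
gripper_width: 0.0292
grip_force: 5.5
```

```bash
python3 -m crank '{"slide":[[0,0,1],[0,0,0]],"yaw":[0,0],"fingers":[34,34]}'
python3 -m crank '{"slide":[[0,0,-10],[0,0,-30],[0,0,-40],[0,0,-40],[-36,0,-20],[-38,0,0],[-38,0,0],[-38,0,0],[-38,0,0],[-38,0,0]],"yaw":[0,0,0,0,0,0,0,0,0,0],"fingers":[34,34,34,34,34,34,34,34,34,34]}'
python3 -m crank '{"slide":[[-38,0,0],[-38,0,0],[0,0,0],[0,0,0]],"yaw":[0,0,0,0],"fingers":[34,34,34,34]}'
cat > chk.py <<'E'
from pose import *
a=snap('top','t7.png'); b=snap('scene','s7.png'); G={'top':a,'scene':b}
BB={'top':dict(blue=(222,230,312,264),red=(222,200,302,230),tray=(212,172,312,275)),'scene':dict(blue=(190,170,222,222),red=(218,170,255,230),tray=(180,160,275,240))}
C={}
for n,g in G.items():
    M=masks(n,g,BB)
    p=g['pixels']; hs=cv2.cvtColor(p,cv2.COLOR_RGB2HSV).astype(int)
    for k in('blue','red'):
        m=M[k]; v=np.argwhere(m)[:,::-1]; nl,l,st,ce=cv2.connectedComponentsWithStats(m.astype(np.uint8))
        print(n,k,[(int(s[4]),tuple(int(q) for q in s[:4]),tuple(c.round(1).tolist())) for s,c in zip(st[1:],ce[1:]) if s[4]>5])
        for z in(.006,.014,.024): 
            x=ray(g,v,z)[:,:2]; print('  z',z,'centroid',x.mean(0),'min',x.min(0),'max',x.max(0))
        C[n,k]=v.mean(0)
for k in('blue','red'):  # triangulate the handle centroid
    A=[];o=[]
    for n in G:
        p0=ray(G[n],C[n,k],0)[0]; c=G[n]['world_from_camera'][:3,3]; d=(p0-c)/np.linalg.norm(p0-c); A.append(np.eye(3)-np.outer(d,d)); o.append(A[-1]@c)
    print(k,'tri',np.linalg.solve(sum(A),sum(o)))
E
python3 chk.py
```

```text
time_s: 20.28
position: [0.5543, -0.0523, 0.0165]
orientation: [0.688, 0.725, -0.0, -0.0]
wrist_force: [-8.3, 1.6, 18.4]
gripper_width: 0.0288
grip_force: 9.3
time_s: 21.12
position: [0.5657, -0.2797, 0.1546]
orientation: [0.688, 0.725, 0.0, 0.0]
wrist_force: [0.8, 0.9, -0.2]
gripper_width: 0.0289
grip_force: 0.0
time_s: 21.45
position: [0.5692, -0.356, 0.1538]
orientation: [0.69, 0.724, -0.0, -0.0]
wrist_force: [0.5, 1.7, -0.5]
gripper_width: 0.0292
grip_force: 0.0
top blue [(117, (227, 235, 33, 9), (242.6, 237.8)), (132, (227, 246, 33, 13), (242.6, 253.7))]
  z 0.006 centroid [0.4676 0.0475] min [0.4352 0.0022] max [0.4984 0.091 ]
  z 0.014 centroid [0.4678 0.0472] min [0.4355 0.0022] max [0.4983 0.0904]
  z 0.024 centroid [0.4679 0.0468] min [0.4359 0.0021] max [0.4982 0.0896]
top red [(99, (263, 203, 30, 12), (279.2, 206.6)), (70, (263, 217, 31, 9), (278.3, 222.1))]
  z 0.006 centroid [ 0.5602 -0.052 ] min [ 0.5272 -0.0916] max [ 0.5886 -0.0079]
  z 0.014 centroid [ 0.5597 -0.0517] min [ 0.5269 -0.091 ] max [ 0.5879 -0.0079]
  z 0.024 centroid [ 0.559  -0.0512] min [ 0.5265 -0.09
[... 173 characters left out ...]
895] max [0.5229 0.1013]
  z 0.014 centroid [0.4562 0.039 ] min [ 0.4315 -0.0957] max [0.5226 0.0934]
  z 0.024 centroid [0.4566 0.0297] min [ 0.4322 -0.1034] max [0.5224 0.0835]
scene red [(41, (218, 170, 19, 5), (226.1, 171.1)), (105, (238, 170, 17, 20), (248.3, 177.3)), (16, (218, 187, 4, 8), (218.9, 191.1)), (61, (225, 200, 8, 22), (227.6, 210.2)), (269, (236, 200, 19, 30), (246.1, 215.9))]
  z 0.006 centroid [ 0.5829 -0.0208] min [ 0.5088 -0.1386] max [0.6466 0.1375]
  z 0.014 centroid [ 0.5821 -0.0276] min [ 0.5087 -0.1443] max [0.6453 0.1292]
  z 0.024 centroid [ 0.5812 -0.0361] min [ 0.5086 -0.1515] max [0.6436 0.1189]
blue tri [0.4617 0.0473 0.0046]
red tri [ 0.5689 -0.0511  0.0367]
```

```bash
python3 -m crank '{"slide":[[38,0,0],[38,0,0],[38,0,0],[38,0,0],[38,0,0],[38,0,0],[38,0,0],[38,0,0],[38,0,0],[38,0,0]],"yaw":[0,0,0,0,0,0,0,0,0,0],"fingers":[34,34,34,34,34,34,34,34,34,34]}'
python3 -m crank '{"slide":[[38,0,0],[38,0,0],[38,0,0],[38,0,0],[38,0,0],[38,0,0],[38,0,0],[0,0,0],[0,0,0]],"yaw":[0,0,0,0,0,0,0,0,0],"fingers":[34,34,34,34,34,34,34,34,34]}'
sed -i 's/red=(218,170,255,230),tray/red=(222,186,246,222),tray/; s/t7/t8/; s/s7/s8/' chk.py; python3 chk.py
```

```text
time_s: 22.38
position: [0.5488, 0.0291, 0.1547]
orientation: [0.688, 0.726, 0.0, 0.0]
wrist_force: [-0.1, -0.0, -0.4]
gripper_width: 0.0287
grip_force: 0.0
time_s: 23.13
position: [0.5343, 0.2943, 0.1544]
orientation: [0.686, 0.727, -0.0, -0.0]
wrist_force: [-0.9, -0.1, 0.8]
gripper_width: 0.0288
grip_force: 0.0
top blue [(117, (227, 235, 33, 9), (242.6, 237.8)), (132, (227, 246, 33, 13), (242.6, 253.7))]
  z 0.006 centroid [0.4676 0.0475] min [0.4352 0.0022] max [0.4984 0.091 ]
  z 0.014 centroid [0.4678 0.0472] min [0.4355 0.0022] max [0.4983 0.0904]
  z 0.024 centroid [0.4679 0.0468] min [0.4359 0.0021] max [0.4982 0.0896]
top red [(100, (263, 203, 30, 12), (278.9, 206.7)), (68, (263, 217, 31, 8), (278.0, 222.1))]
  z 0.006 centroid [ 0.5605 -0.0512] min [ 0.5296 -0.0916] max [ 0.5886 -0.0079]
  z 0.014 centroid [ 0.56   -0.0509] min [ 0.5293 -0.091 ] max [ 0.5879 -0.0079]
  z 0.024 centroid [ 0.5594 -0.0504] min [ 0.529  -0.0902] max [ 0.587  -0.0078]
scene blue [(83, (208, 177, 7, 22), (211.7, 186.7)), (106, (193, 179, 13, 21), (198.1, 189.0))]
  z 0.006 centroid [0.4669 0.0409] min [ 0.428  -0.0885] max [0.5142 0.1061]
  z 0.014 centroid [0.4671 0.0336] min [ 0.4287 -0.0947] max [0.514  0.0982]
  z 0.024 centroid [0.4675 0.0244] min [ 0.4295 -0.1024] max [0.5139 0.0882]
scene red [(62, (225, 198, 7, 24), (227.6, 209.8)), (85, (233, 198, 13, 21), (241.0, 207.4))]
  z 0.006 centroid [ 0.5589 -0.0482] min [ 0.5246 -0.0962] max [ 0.59   -0.0008]
  z 0.014 centroid [ 0.5583 -0.0548] min [ 0.5243 -0.1023] max [ 0.5892 -0.0078]
  z 0.024 centroid [ 0.5577 -0.063 ] min [ 0.524  -0.1099] max [ 0.5881 -0.0165]
blue tri [ 0.467   0.0479 -0.0031]
red tri [ 0.5594 -0.051   0.009 ]
```

```bash
python3 - <<'E'
from h import *
np.set_printoptions(precision=4,suppress=True)
t=dict(np.load('top.npz')); s=dict(np.load('scene.npz'))
def tri(a,b):
    A=[];o=[]
    for g,u in((t,a),(s,b)):
        p0=ray(g,u,0)[0]; c=g['world_from_camera'][:3,3]; d=(p0-c)/np.linalg.norm(p0-c); A.append(np.eye(3)-np.outer(d,d)); o.append(A[-1]@c)
    return np.linalg.solve(sum(A),sum(o))
print('blue far',tri((242.6,237.8),(211.7,186.7)),'blue near',tri((242.6,253.7),(198.1,189.0)))
print('red far',tri((278.9,206.7),(241.0,207.4)),'red near',tri((278.,222.1),(227.6,209.8)))
def show(g,r0,r1,c0,c1):
    h=cv2.cvtColor(g['pixels'],cv2.COLOR_RGB2HSV).astype(int)
    print('    ',c0)
    for r in range(r0,r1): print(r,''.join('   Y' if 18<h[r,c,0]<35 and h[r,c,1]>95 else '   #' if h[r,c,2]<(105 if g is t else 45) else '%4d'%h[r,c,2] for c in range(c0,c1)))
show(t,210,226,225,262); show(s,166,198,224,240)
for z in(.012,.02): print(z,ray(t,[[230,218]],z))
E
```

```text
blue far [0.4906 0.0473 0.0187] blue near [0.4459 0.0467 0.0154]
red far [ 0.5772 -0.0519  0.0119] red near [ 0.5342 -0.0499  0.0054]
     225
210    # 105   # 106 105   #   # 105 107 107   # 105 106   # 105 106   #   #   #   #   #   #   #   #   #   #   #   Y   Y   Y   Y   Y   Y   Y   Y   Y   Y
211  108 105   #   # 107 106 106 106   #   #   # 105   #   #   #   #   #   #   #   #   #   #   #   # 108   Y 136 147   Y   Y   Y 253 252 252 252 251   Y
212    #   # 106   #   #   #   #   #   #   #   #   #   #   #   #   #   #   #   # 109 122 133 144 148 163 190 205 211 220 232 242 245 245 245 245 246 243
213    #   #   #   #   #   #   #   #   #   #   #   #   #   #   Y 135 146 145 148 156 172 193 206 209 214 229 236 236 233 232 235 235 234 235 238 240 234
214    #   #   #   #   #   #   #   Y   Y   Y   Y 139 137 141 165 193 214 210 203 204 215 228 234 233 229 230 230 229 229 228 227 227 227 232 237 237 232
215    #   #   #   #   Y   Y   Y   Y   Y 207 207 193 185 186 203 228 236 234 228 226 225 229 229 228 227 225 224 224 221 221 219 219 223 230 232 231 227
216    #   #   #   #   Y   Y 192 198 21
[... 3068 characters left out ...]
 #   #   #   #   #
189    #   #  67 123 147 141 141 152 133  83   #   #   #   #   #   #
190    #   #  65 120 147 145 143 155 150 113  56   #   #   #   #   #
191    #   #  62 119 147 149 142 149 160 132  81   #   #   #   Y   Y
192    #   #  60 115 148 151 138 144 159 151 107  55   Y   Y   Y   Y
193    #   Y   Y 120 145 152 140 143 161 161 136 104   Y   Y   Y   Y
194    Y   Y   Y 126 143 149 141 139 156 164 163   Y   Y   Y   Y   Y
195    Y   Y   Y 119 133 141 138 142 152 161 167   Y   Y   Y   Y   Y
196    Y   Y   Y 107 121 130 132 142 147 152 162   Y   Y   Y   Y   Y
197    Y   Y   Y   Y 108 124 124 125 126 132 144 161   Y   Y   Y   Y
0.012 [[0.5447 0.0832 0.012 ]]
0.02 [[0.5443 0.0827 0.02  ]]
```

The red jaw tip is at (0.544, 0.083), inside its slot with yellow showing beyond it, and the target is 0.082. The handles of both pliers sit low, and both stopped the press at the same flat height. The gripper is clear, so I'll hand in.

```bash
python3 -c "
from workcell import job; print(job.hand_in())"
```

```text
the job is handed in; nothing more can be done
None
```

I laid both pairs of pliers in their own cutouts, pressed them down, then handed the job in at about 23 s; the hand-in gave no verdict, so I only have my own camera and force checks that they lie flat.

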